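Discard a used dish through the lever-operated bin

TASK

Throw away the used dish, the smaller of the two clear round dishes on the bench: put it on the bin's sloping steel chute, let go of it and let it come to rest there against the closed lid. Then press the bin's hand lever right down and keep it down until the dish has slid into the bin, and let the lever come back up so that the lid closes fully. Work the lid by the lever alone, without touching the lid, and leave the other things on the bench where they are.

Things in the scene. Friction and masses are not known exactly. Their poses are not given: they have to be found in the camera images.
- dish: the used dish: small closed round dish of clear plastic, 40 mm diameter, 13 mm high, about 20 g, lying flat on the bench; origin at the centre of its underside. Lifted as one piece (base and cover stay together). The other clear dish, 60 mm diameter and 15 mm high, is not to be moved
- bin: bench discard bin of white painted steel, fixed, 150 mm deep (x), 134 mm wide (y); origin at the centre of its underside. Its -x side is the front and faces the robot give or take 0.3 rad of yaw. A slippery steel chute sticks out of its front; a steel lid with a down-turned front covers the top; a hand lever is on its right (-y) side. The walls are 4 mm thick, the inner floor 4 mm above the bench
- chute_rest (a point): the place for the dish: point on the chute's upper surface, on its centre line, 0.170 m above the bench. Its axes are the bin's: the chute falls towards +x at 30 degrees, its curbs are 58 mm to each side in y and 12 mm high, its outer edge is 50 mm towards -x. A dish laid here slides to the closed lid and stops against it; when the lid is up it slides on and drops into the bin
- lid_front (a point): middle of the lid's front edge, on top: closed, it is 49 mm behind (+x of) chute_rest and 0.194 m above the bench. From here the closed lid runs level to the bin's back edge, 162 mm behind, and its front hangs down across the chute to 4 mm over the chute's surface
- lever_pad (a point): centre of the upper face of the lever's black paddle, 52 mm (x) by 44 mm (y), to the right (-y) of the chute with a gap of 80 mm between them; 0.180 m above the bench at rest. The point moves with the lever. At rest the paddle leans 0.16 rad, front (-x) edge high; pressed right down it leans 0.16 rad the other way and has gone down 46 mm almost straight (under 4 mm along x)
- lever (a joint): angle of the hand lever about its pivot, which lies 142 mm behind (+x) the paddle: 0 at rest, 0.32 rad pressed right down on its stop. It needs about 4 to 5 N on the paddle, a little more when pressed fast (damped; press at 40 mm/s or so), and returns by itself within a second when released
- lid (a joint): opening angle of the lid, hinged along the top of the bin's back edge, 0 closed, 0.8 rad with the lever right down; a push rod makes it turn 2.5 times as far as the lever. Its front edge then stands 0.31 m above the bench
- large_dish: bystander: clear round dish with its cover, 60 mm diameter, 15 mm high; origin under its centre
- jar: bystander: small amber jar with white cap, 38 mm diameter, 42 mm high; origin under its centre
- media_bottle: bystander: white bottle 48 mm diameter, 85 mm high; origin under its centre
- mouse: bystander: black computer mouse, 105 x 60 x 33 mm; origin under its centre
- slide_box: bystander: small flat box 86 x 35 x 24 mm, cardboard sleeve on white; origin under its centre
- tweezers: bystander: steel tweezers 135 mm long, lying flat; origin near the middle
Mind the look-alikes: they are no part of the job. What is shaped like the dish but red or yellow is not meant.

How it is judged:
By the outcome, as a careful person would: the job done as asked, in the order asked, and still so for the second after the job is handed in, with the robot touching nothing.
It also fails if it takes over 48 s, if anything falls off the work surface, if the arm or the gripper's body presses on something with over 40 N, if the wrist force passes 120 N, or if a joint passes its speed limit or range.

ROBOT

A 7-joint arm with a two-finger parallel gripper is mounted at the origin on the work surface. World frame = base frame: x ahead of the robot, y to its left, z up, the work surface at z = 0. Lengths are in m, angles in rad, forces in N, time in s.
With the tool pointing down it reaches from about 0.425 to 0.875 m from the base axis. Payload 8.4 kg.
Tool frame: the origin (TCP) lies at the very end of the fingers, on their centre line; the grasp point (between the pads) lies manip.grip_point_offset behind it (manip.grip_point_offset is the distance from the TCP to the grasp point, in m); y points along the fingers, z is the direction in which the jaws open and shut, and the axes are right-handed (so a half turn about y gives the same grasp; the last joint's range is limited). The gripper opens to 85 mm and grips with 20 to 120 N. Pads are 22 mm wide; open, the fingers measure 114 mm over their backs; the gripper's body (76 mm by 85 mm) begins 54 mm behind the grasp point. The pads swing forward as they close: fully open they stand 13 mm farther back than shut.
Start: joints at [1.072, 0.333, 0.04, 1.465, -0.013, 1.343, -0.059], TCP at [0.253, -0.599, 0.231] pointing down, gripper open.
Joint ranges: [-2.58, 2.58], [-0.38, 2.09], [-1.3, 1.39], [0.25, 2.4], [-1.5, 4.64], [0.08, 2.09], [-2.65, 2.65]. Speed limits (rad/s): [2.22, 2.22, 2.79, 2.79, 3.14, 3.14, 3.14].

INTERFACE

Orientations are given as [roll, pitch, yaw] about the fixed x, y, z axes, in that order (R = Rz(yaw) Ry(pitch) Rx(roll)).
In Python, from workcell import monitor, get_image, calibration, manip gives the robot as it stands.
- The arm moves only by the shell command python3 -m jog 'ROWS' [OPENING] [FORCE]. ROWS is a JSON object of lists of equal length, an entry for each row: "offset": the shift along the tool's x, y, z in units of 25 mm (1.0 is 25 mm), a list of three; "turn": the turn about the tool's y in units of 6 degrees (1.0 is 6 degrees). A call has 1 to 5 rows; each row shifts and turns the pose as measured when the row begins, along the tool's axes as they then stand; what a row does not reach is not made up. A row lasts 1/10 s, in which the tool goes at most 50 mm and 8.59 degrees, less where a joint would pass 70% of its speed; a pose out of reach is approached as far as the arm can. A call is refused whole if a number of a shift passes 1 or a number of a turn 1, either way. A call with a gripper value outside its range is refused whole. OPENING is the closure, from -1 (fully open) to 1 (shut), so that 0 is half open, set as the call begins (- or left out, the last holds). The fingers move at their own pace and stop on an object; FORCE is the grip in N (left out, the last holds). Time passes only in rows, so rows that do not move let the fingers close. It gives the time, the measured TCP pose, the force and the opening at its end, in the units of the state.
- monitor.observe(): the state, without advancing time (a new reading comes with each control period).
- get_image(name): name is "scene" or "top" or "wrist"; returns the picture (400x640x3 uint8, blue, green, red); there is no depth.
- calibration(name): a dict with "vfov" (degrees; the focal length in pixels is half the picture's height over the tangent of half this angle, whatever the lens; pixels are square), "cx", "cy" (the principal point, pixels), "xyz" and "orientation" of the camera in the world; the wrist camera has in their place "mount" (4x4, takes a point from camera to tool coordinates, whose origin is the TCP and whose axes are the tool frame's). Camera axes: x right, y up, looking along -z (the intrinsics and any distortion apply to the point x, -y, -z); pixel columns grow to the right and rows downward; lengths in m; the calibration is good to about 2 mm. A picture is of the moment at which its call begins: read the wrist's pose just before it. calibration takes no time and is no camera call.
- manip.hand_in(): hands the job in, once; it reports no verdict.
The state is a dict: "time": time; "joint_pos": joint angles; "qvel": joint speeds; "effort": joint torques, N m; "position": TCP position; "orientation": TCP orientation; "ft_force": force on the tool from outside, world axes, zero at the start; "torque": the same for the moment, N m; "width": opening from 0.0 (shut) to 1.0 (fully open).
Only numpy, scipy, OpenCV 4.12 (cv2) and the standard library are available. Lean on these libraries where they do the work, as an engineer would, in place of code of your own. Each camera call takes 0.05 s, during which the arm holds its last target.

## Working session

There is one attempt and no reset: what is moved stays moved. The work goes in short steps, Python scripts to look and compute and a shell command to move; the robot and the scene stay as the last step left them, time stands still between calls to the robot, and variables do not carry over. Pictures are saved under pics/ and viewed, and the job is handed in when it is done.

```bash
mkdir -p pics; ls; python3 - <<'E'
from workcell import monitor, get_image, calibration, manip
import cv2
print(monitor.observe()); print(manip.grip_point_offset)
for n in ("scene","top","wrist"):
    print(n,calibration(n))
    cv2.imwrite(f"pics/{n}0.png",get_image(n))
E
```

```text
pics
{'time': 0.0, 'joint_pos': array([ 1.07180573,  0.33390132,  0.03985008,  1.46628547, -0.01341154,
        1.34330401, -0.05851277]), 'qvel': array([-0.00067084,  0.00018138,  0.00114755,  0.0007774 , -0.0017183 ,
        0.00068211, -0.00101632]), 'effort': array([ 2.48265151e-04, -6.58563709e+01,  1.36555552e+00, -4.05562305e+01,
        1.68143789e-02,  1.26393075e-02,  2.68782713e-05]), 'position': array([ 0.25280571, -0.59831823,  0.23042018]), 'orientation': array([-1.57242619e+00, -9.14926118e-05, -2.74181237e+00]), 'ft_force': array([0.71191485, 0.08702701, 0.59826783]), 'torque': array([ 0.0378904 ,  0.00908346, -0.05509639]), 'width': 1.001204597536879}
0.0187
scene {'vfov': 54.36200420306526, 'cx': 316.18791795726383, 'cy': 202.60367120891036, 'xyz': array([ 1.0012752 , -0.47061088,  1.10408952]), 'orientation': array([ 0.57590121, -0.00347512,  0.7228725 ])}
top {'vfov': 53.302315875624984, 'cx': 316.96597561686605, 'cy': 202.7666406668221, 'xyz': array([0.29813613, 0.01980187, 1.50998144]), 'orientation': array([ 0.21189194,  0.00497829, -1.61088273])}
wrist {'vfov': 64.79043655340685, 'cx': 324.45311294542194, 'cy': 205.30893732179803, 'mount': array([[-8.12083975e-04, -9.47787640e-01, -3.18901130e-01,
        -8.18013474e-02],
       [ 1.66543845e-04,  3.18901103e-01, -9.47787982e-01,
        -1.41376333e-01],
       [ 9.99999656e-01, -8.22794452e-04, -1.01126277e-04,
         3.23798929e-04],
       [ 0.00000000e+00,  0.00000000e+00,  0.00000000e+00,
         1.00000000e+00]])}
```

View pics/scene0.png

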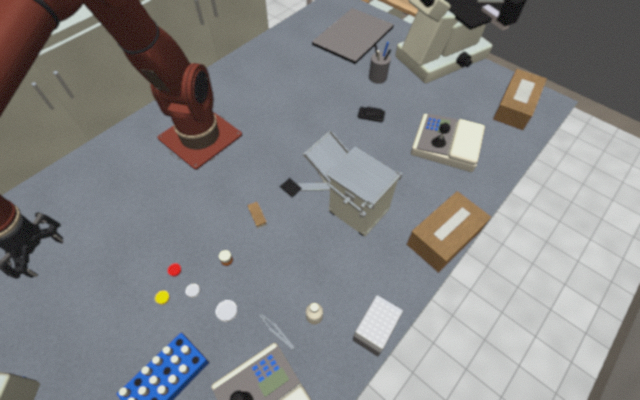

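View pics/top0.png

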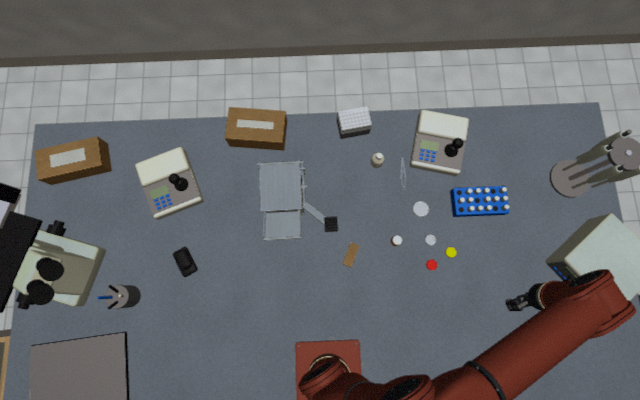

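View pics/wrist0.png

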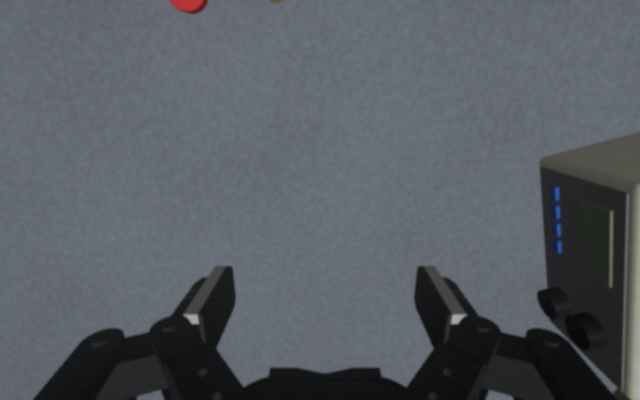

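The top view shows the small dish at about (431,240) and the large one at (421,209). The bin lid and chute span (258–303, 160–240), and the paddle is at (331,224). In the scene view the small dish is at about (192,290) and the paddle at (290,187).

```bash
cat > h.py <<'E'
import numpy as np, cv2
from scipy.spatial.transform import Rotation as R
from workcell import monitor, get_image, calibration, manip
def cam(n, st=None):
    c=calibration(n); f=200/np.tan(np.radians(c["vfov"])/2)
    if n=="wrist":
        T=np.eye(4);T[:3,:3]=R.from_euler("xyz",st["orientation"]).as_matrix();T[:3,3]=st["position"]
        M=T@c["mount"]
    else:
        M=np.eye(4);M[:3,:3]=R.from_euler("xyz",c["orientation"]).as_matrix();M[:3,3]=c["xyz"]
    return M,f,c["cx"],c["cy"]
def ray(C,u,v):
    M,f,cx,cy=C
    return M[:3,3],M[:3,:3]@np.array([(u-cx)/f,-(v-cy)/f,-1])
def onz(C,u,v,z):
    o,d=ray(C,u,v); return o+d*(z-o[2])/d[2]
def proj(C,p):
    M,f,cx,cy=C; q=M[:3,:3].T@(np.asarray(p)-M[:3,3]); return cx-f*q[0]/q[2],cy+f*q[1]/q[2]
def tri(C1,p1,C2,p2):
    o1,d1=ray(C1,*p1);o2,d2=ray(C2,*p2)
    s=np.linalg.lstsq(np.c_[d1,-d2],o2-o1,rcond=None)[0]
    a,b=o1+d1*s[0],o2+d2*s[1]; return (a+b)/2,np.linalg.norm(a-b)
E
python3 - <<'E'
from h import *
t=cv2.imread("pics/top0.png");s=cv2.imread("pics/scene0.png")
def blob(im,box,m):
    x0,y0,x1,y1=box
    n,l,st,c=cv2.connectedComponentsWithStats(m(im[y0:y1,x0:x1].astype(int)).astype('uint8'))
    for i in range(1,n):
        if st[i,4]>20: print(box,c[i]+[x0,y0],st[i])
    i=1+np.argmax(st[1:,4]); return c[i]+[x0,y0]
br=lambda a:a.min(2)>150
dk=lambda a:a.max(2)<50
Ct,Cs=cam("top"),cam("scene")
for nm,bt,bs,m,z in [("dish",(422,232,442,248),(182,280,203,299),br,.013),("large",(410,198,432,220),(212,296,240,324),br,.015),("pad",(320,213,342,235),(278,176,303,198),dk,.18)]:
    a=blob(t,bt,m);b=blob(s,bs,m)
    print(nm,a,b,onz(Ct,*a,z),onz(Cs,*b,z),tri(Ct,a,Cs,b))
cv2.imwrite("pics/tz.png",cv2.resize(t[145:260,240:350],None,fx=5,fy=5,interpolation=cv2.INTER_CUBIC))
cv2.imwrite("pics/sz.png",cv2.resize(s[120:240,270:410],None,fx=5,fy=5,interpolation=cv2.INTER_CUBIC))
E
```

```text
(422, 232, 442, 248) [430.25       239.34210526] [ 4  3 10 10 76]
(182, 280, 203, 299) [192.03428571 289.74285714] [  3   3  15  15 175]
dish [430.25       239.34210526] [192.03428571 289.74285714] [ 0.46201297 -0.40592212  0.013     ] [ 0.46497266 -0.40366413  0.013     ] (array([ 0.46301999, -0.40495848,  0.01102467]), np.float64(0.0033715654850551887))
(410, 198, 432, 220) [420.45142857 208.34857143] [  3   3  16  15 175]
(212, 296, 240, 324) [225.77411168 309.93401015] [  3   3  22  23 394]
large [420.45142857 208.34857143] [225.77411168 309.93401015] [ 0.58171509 -0.37984452  0.015     ] [ 0.58429852 -0.37841523  0.015     ] (array([ 0.58275322, -0.37929715,  0.01285579]), np.float64(0.002549639469768493))
(320, 213, 342, 235) [330.60122699 223.86503067] [  5   4  13  15 163]
(278, 176, 303, 198) [290.21088435 187.38095238] [  4   4  17  16 147]
pad [330.60122699 223.86503067] [290.21088435 187.38095238] [ 0.50961516 -0.02810781  0.18      ] [ 0.5154737  -0.02901049  0.18      ] (array([ 0.51144553, -0.02722062,  0.17383344]), np.float64(0.002788556896896079))
```

View pics/tz.png

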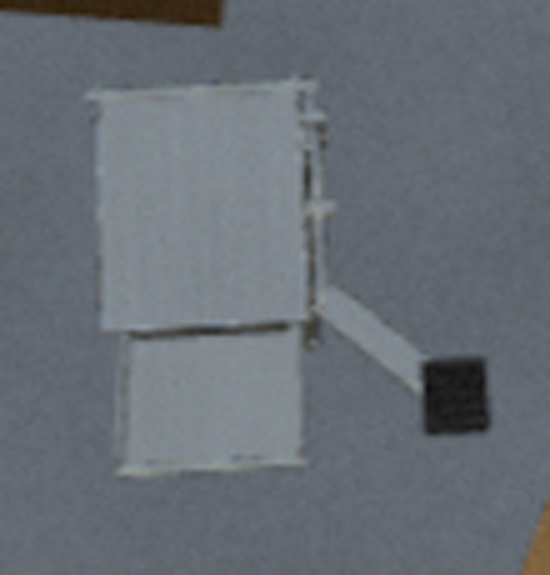

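View pics/sz.png

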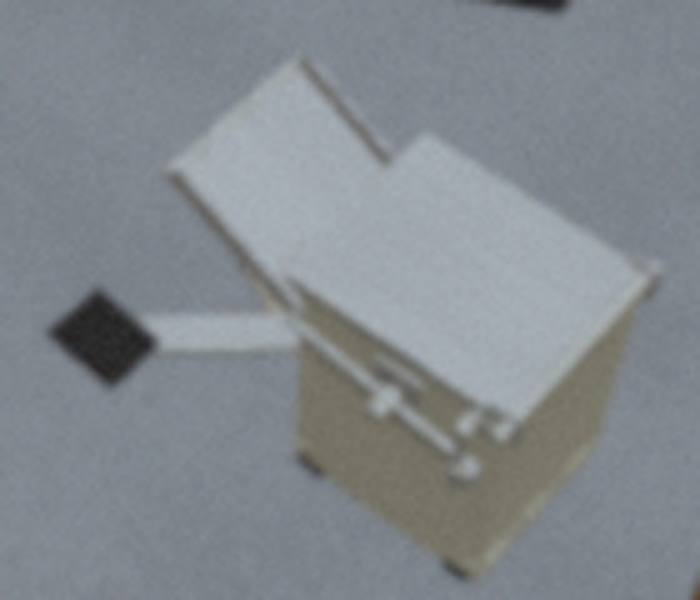

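The zooms show the lid's front edge in the top view running from (260.6,210.6) to (301.6,208.8). The chute's outer edge runs from (264.4,239.4) to (300.6,237.4).

```bash
python3 - <<'E'
from h import *
Ct,Cs=cam("top"),cam("scene")
T=lambda x,y:(x/5+240-.4,y/5+145-.4)
S=lambda x,y:(x/5+270-.4,y/5+120-.4)
for nm,p,z in [("lidFL",T(103,328),.194),("lidFR",T(308,319),.194),("lidBL",T(97,96),.194),("lidBR",T(302,87),.194),("chL",T(122,472),.205),("chR",T(303,462),.205)]:
    print(nm,onz(Ct,*p,z))
for nm,p,z in [("lidFL",S(430,135),.194),("lidFR",S(285,275),.194),("chL",S(300,58),.205),("chR",S(172,172),.205)]:
    print('s',nm,onz(Cs,*p,z))
print(tri(Ct,T(122,472),Cs,S(300,58)),tri(Ct,T(303,462),Cs,S(172,172)))
print(tri(Ct,T(103,328),Cs,S(430,135)))
E
```

```text
lidFL [0.56355522 0.20699138 0.194     ]
lidFR [0.56406166 0.06884147 0.194     ]
lidBL [0.72702976 0.20948263 0.194     ]
lidBR [0.72762405 0.06779269 0.194     ]
chL [0.46432043 0.19391142 0.205     ]
chR [0.46607545 0.07476625 0.205     ]
s lidFL [0.56758587 0.20895593 0.194     ]
s lidFR [0.57092491 0.06800946 0.194     ]
s chL [0.4727775  0.19655936 0.205     ]
s chR [0.47528116 0.07519359 0.205     ]
(array([0.46747918, 0.19752006, 0.19931654]), np.float64(0.007373670721788004)) (array([0.46899147, 0.07745551, 0.19707983]), np.float64(0.006010377048346226))
(array([0.56541615, 0.20884756, 0.19171332]), np.float64(0.004033485088492871))
```

```bash
python3 -m jog '{"offset":[[-0.8,0,-0.8],[-0.8,0,-0.8],[-0.8,0,-0.8],[-0.8,0,-0.8],[-0.8,0,-0.8]],"turn":[0.9,0.9,0.9,0.9,0.1]}' -0.4 30
```

```text
time: 0.65
position: [0.3266, -0.4802, 0.2281]
orientation: [-1.574, -0.005, 3.129]
ft_force: [0.8, -0.6, 0.6]
width: 0.705
```

```bash
python3 -m jog '{"offset":[[-1,0.6,-0.7],[-1,0.6,-0.7],[-1,0.6,-0.7],[-1,0.6,-0.7],[-1,0.6,-0.6]],"turn":[0,0,0,0,0]}'; python3 -m jog '{"offset":[[-0.4,0,0]],"turn":[0]}'
python3 - <<'E'
from h import *
st=monitor.observe();im=get_image("wrist");cv2.imwrite("pics/w1.png",im)
print(st["position"],st["orientation"]); C=cam("wrist",st); print(proj(C,[.463,-.405,.013]))
E
```

```text
time: 1.15
position: [0.4567, -0.3932, 0.1527]
orientation: [-1.57, -0.002, 3.127]
ft_force: [-0.6, -1.1, -0.6]
width: 0.697
time: 1.25
position: [0.4687, -0.3892, 0.1502]
orientation: [-1.574, -0.004, 3.132]
ft_force: [-0.3, 0.6, -0.4]
width: 0.7
[ 0.46867494 -0.38922624  0.15016703] [-1.57412567 -0.00393149  3.13197458]
(np.float64(341.57969484018935), np.float64(198.36747249879159))
```

View pics/w1.png

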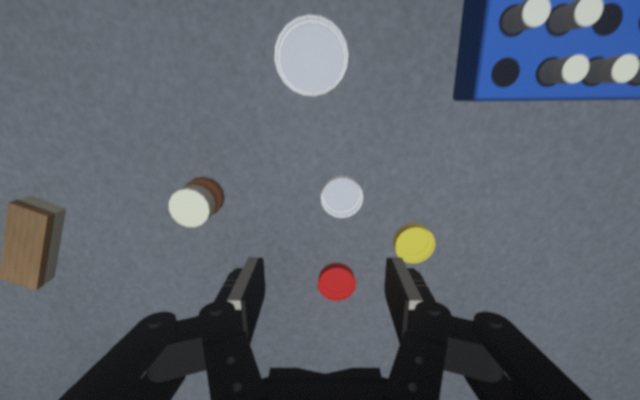

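The wrist view shows the small dish at (342,197), where I predicted it would be, and the fingers straddle that line clear of the yellow and red discs. I'll descend.

```bash
python3 -m jog '{"offset":[[0.1,0.9,0.35],[0.1,0.9,0.3],[0,0.9,0],[0,0.9,0],[0,0.9,0]],"turn":[0,0,0,0,0]}'; python3 -m jog '{"offset":[[0,0,0]],"turn":[0]}'
python3 - <<'E'
from h import *
st=monitor.observe();im=get_image("wrist");cv2.imwrite("pics/w2.png",im)
print(st["position"],st["orientation"]); C=cam("wrist",st); print(proj(C,[.463,-.405,.013]),proj(C,st["position"]))
E
```

```text
time: 1.8
position: [0.463, -0.416, 0.0421]
orientation: [-1.563, 0.003, 3.127]
ft_force: [-0.0, -0.9, 0.5]
width: 0.7
time: 1.9
position: [0.4602, -0.4162, 0.0396]
orientation: [-1.566, -0.001, 3.125]
ft_force: [0.3, -0.4, -0.1]
width: 0.699
[ 0.46018406 -0.41616323  0.03960734] [-1.56552611e+00 -8.81698083e-04  3.12526576e+00]
(np.float64(304.4265990630974), np.float64(242.19032956152574)) (np.float64(323.74574849457326), np.float64(269.42248497551543))
```

View pics/w2.png

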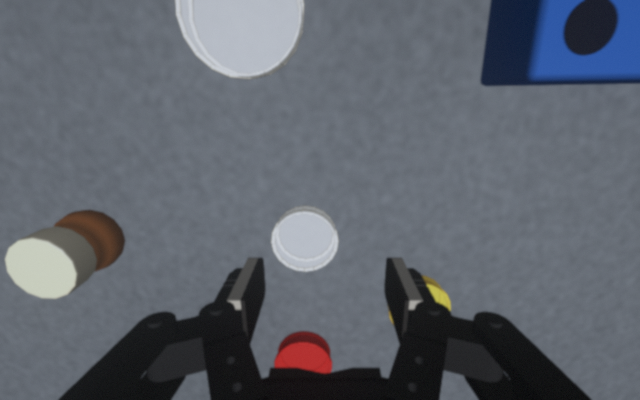

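The wrist view shows the dish centre at (305,239), about 11 mm to +y and 5 mm to +x of the tool. I'll correct and descend.

```bash
python3 -m jog '{"offset":[[-0.2,0.2,-0.44],[0,0.5,0],[0,0.4,0],[0,0,0]],"turn":[0,0,0,0]}'
python3 - <<'E'
from h import *
st=monitor.observe();im=get_image("wrist");cv2.imwrite("pics/w3.png",im)
print(st["position"],st["orientation"]); C=cam("wrist",st); print(proj(C,[.463,-.405,.013]),proj(C,st["position"]))
E
```

```text
time: 2.35
position: [0.4682, -0.4079, 0.0166]
orientation: [-1.56, 0.006, 3.124]
ft_force: [-0.8, -0.1, -0.2]
width: 0.704
[ 0.4682217  -0.40791123  0.0166113 ] [-1.55966145  0.00591571  3.12406333]
(np.float64(318.31043459340094), np.float64(274.8677303612566)) (np.float64(323.7569812675535), np.float64(269.4152658128005))
```

View pics/w3.png

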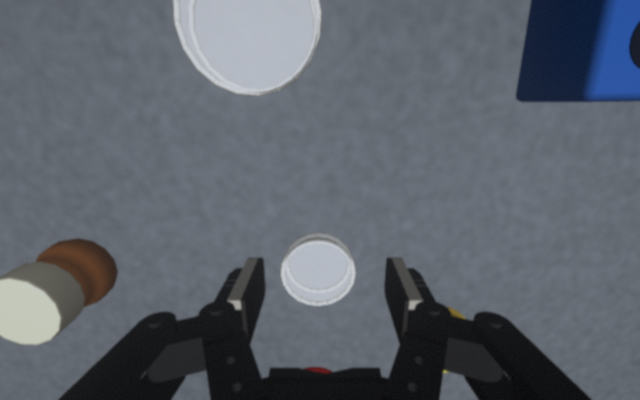

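The dish is centred between the pads at (318,267). I'll go down and close.

```bash
python3 -m jog '{"offset":[[0,0.3,-0.1],[0,0.3,0],[0,0,0]],"turn":[0,0,0]}'; python3 -m jog '{"offset":[[0,0,0],[0,0,0],[0,0,0],[0,0,0],[0,0,0]],"turn":[0,0,0,0,0]}' 1 25
python3 - <<'E'
from h import *
cv2.imwrite("pics/w4.png",get_image("wrist"))
E
```

```text
time: 2.7
position: [0.4689, -0.4062, 0.0016]
orientation: [-1.558, 0.007, 3.124]
ft_force: [-1.0, 0.2, 0.9]
width: 0.703
time: 3.2
position: [0.4691, -0.4066, 0.0021]
orientation: [-1.558, 0.008, 3.124]
ft_force: [0.2, 0.4, 0.0]
width: 0.452
```

View pics/w4.png

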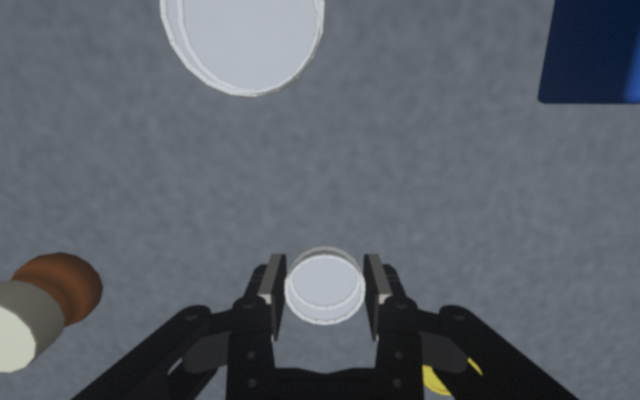

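```bash
python3 -m jog '{"offset":[[0,-0.2,0],[0,-0.6,0],[0,-0.9,0],[0,-0.9,0],[0,-0.9,0]],"turn":[0,0,0,0,0]}'; python3 -m jog '{"offset":[[0,-0.9,0],[0,-0.9,0],[0,-0.9,0],[0,-0.9,-0.5],[0,-0.9,-0.8]],"turn":[0,0,0,0,0]}'; python3 -m jog '{"offset":[[0,-0.9,-1],[0,-0.8,-1],[0,-0.5,-1],[0,0,-1],[0,0,-1]],"turn":[0,0,0,0,0]}'
python3 - <<'E'
from h import *
cv2.imwrite("pics/w5.png",get_image("wrist"))
E
```

```text
time: 3.75
position: [0.4669, -0.4042, 0.0928]
orientation: [-1.561, 0.004, 3.124]
ft_force: [0.2, -0.8, 0.1]
width: 0.452
time: 4.25
position: [0.4658, -0.3724, 0.2171]
orientation: [-1.556, 0.008, 3.12]
ft_force: [0.1, -0.1, -0.6]
width: 0.454
time: 4.75
position: [0.4682, -0.2432, 0.2841]
orientation: [-1.549, 0.02, 3.117]
ft_force: [0.8, 0.7, -0.5]
width: 0.454
```

View pics/w5.png

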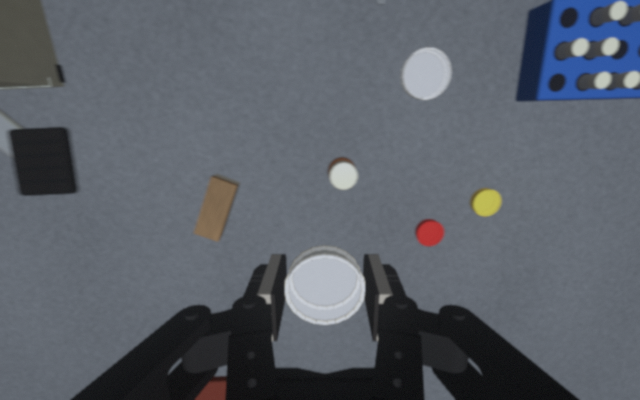

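The dish is held, and the wrist view shows the other objects undisturbed. I'll carry it over to the chute.

```bash
python3 -m jog '{"offset":[[0,0,-1],[0,0,-1],[0,0,-1],[0,0,-1],[0,0,-1]],"turn":[-0.1,-0.1,-0.1,0,0]}'; python3 -m jog '{"offset":[[-0.2,0,-1],[-0.2,0,-1],[-0.2,0,-1],[-0.2,0,-1],[-0.2,0,-1]],"turn":[0,0,0,0,0]}'; python3 -m jog '{"offset":[[-0.2,0,-1],[-0.2,0,-1],[-0.2,0,-1],[-0.2,0,-0.6],[0,0,0]],"turn":[0,0,0,0,0]}'
python3 - <<'E'
from h import *
st=monitor.observe();im=get_image("wrist");cv2.imwrite("pics/w6.png",im);cv2.imwrite("pics/s6.png",get_image("scene"))
print(st["position"],st["orientation"]); C=cam("wrist",st); print([proj(C,p) for p in ([.5665,.207,.194],[.5665,.068,.194],[.468,.195,.21],[.468,.076,.21])])
E
```

```text
time: 5.3
position: [0.468, -0.1106, 0.2885]
orientation: [-1.545, 0.026, -3.131]
ft_force: [0.7, -0.2, -0.7]
width: 0.454
time: 5.8
position: [0.4906, 0.0196, 0.2926]
orientation: [-1.542, 0.034, -3.131]
ft_force: [0.4, 0.7, -0.3]
width: 0.453
time: 6.3
position: [0.5089, 0.117, 0.2968]
orientation: [-1.541, 0.04, -3.126]
ft_force: [0.0, -0.6, -0.5]
width: 0.452
[0.50893117 0.11704442 0.29680666] [-1.54065087  0.04004804 -3.1257946 ]
[(np.float64(202.76532725401492), np.float64(136.70875946362253)), (np.float64(384.3828479666375), np.float64(139.14536311297525)), (np.float64(222.56623927740543), np.float64(264.0125239744003)), (np.float64(370.4748280973744), np.float64(264.0122507171789))]
```

View pics/w6.png

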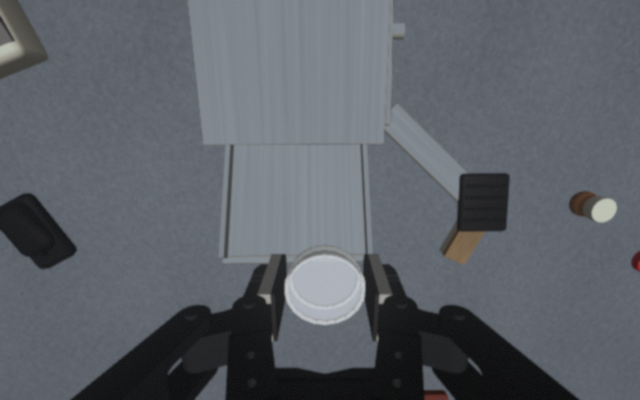

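View pics/s6.png

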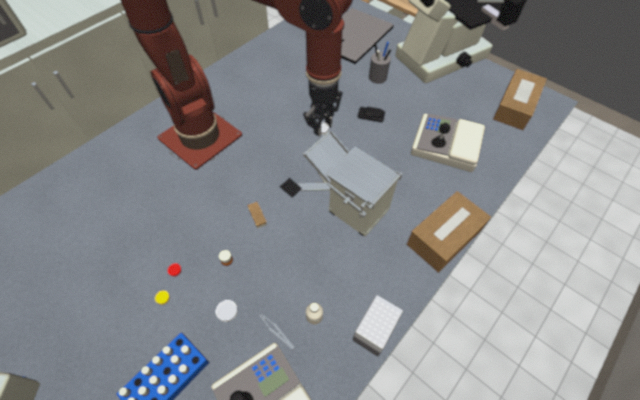

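In the wrist view the lid's front edge is at row 143, columns 203–384, and the chute's outer edge is at row 261, columns 221–371. Both match my points to 2–4 mm, and the centre line is y≈0.136.

```bash
python3 -m jog '{"offset":[[-0.2,0.3,-0.7],[0,0.8,0],[0,0.9,0],[0,0.9,0],[0,0,0]],"turn":[0,0,0,0,0]}'; python3 - <<'E'
from h import *
st=monitor.observe();M=R.from_euler("xyz",st["orientation"]).as_matrix()
print(st["position"]); print(M.T@(np.array([.514,.136,.186])-st["position"])/.025); print(M.round(3))
E
```

```text
time: 6.9
position: [0.5175, 0.1223, 0.2247]
orientation: [-1.536, 0.044, -3.138]
ft_force: [-1.0, -0.9, -1.0]
width: 0.453
[0.51751658 0.12231999 0.22474689]
[ 0.20639196  1.52228419 -0.60115056]
[[-0.999  0.044  0.003]
 [-0.004 -0.035 -0.999]
 [-0.044 -0.998  0.035]]
```

```bash
python3 -m jog '{"offset":[[0.1,0.3,-0.5],[0.1,0.3,-0.15],[0,0.3,0],[0,0,0]],"turn":[0,0,0,0]}'; python3 - <<'E'
from h import *
st=monitor.observe();M=R.from_euler("xyz",st["orientation"]).as_matrix()
print(st["position"]); print(M.T@(np.array([.514,.136,.186])-st["position"])/.025)
E
```

```text
time: 7.3
position: [0.5141, 0.1377, 0.2031]
orientation: [-1.536, 0.047, -3.14]
ft_force: [-1.0, -0.1, 0.5]
width: 0.453
[0.51410891 0.13771105 0.203088  ]
[0.03689742 0.68451971 0.0444334 ]
```

```bash
python3 -m jog '{"offset":[[0,0.35,0],[0,0.2,0],[0,0,0]],"turn":[0,0,0]}'; python3 - <<'E'
from h import *
cv2.imwrite("pics/w7.png",get_image("wrist"))
s=get_image("scene");cv2.imwrite("pics/s7.png",cv2.resize(s[100:240,270:410],None,fx=4,fy=4,interpolation=cv2.INTER_CUBIC))
E
```

```text
time: 7.6
position: [0.5154, 0.1373, 0.1891]
orientation: [-1.536, 0.049, -3.14]
ft_force: [-0.5, -0.4, -0.0]
width: 0.455
```

View pics/w7.png

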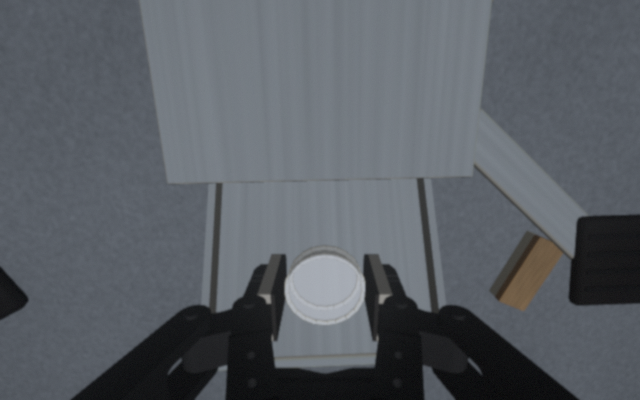

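View pics/s7.png

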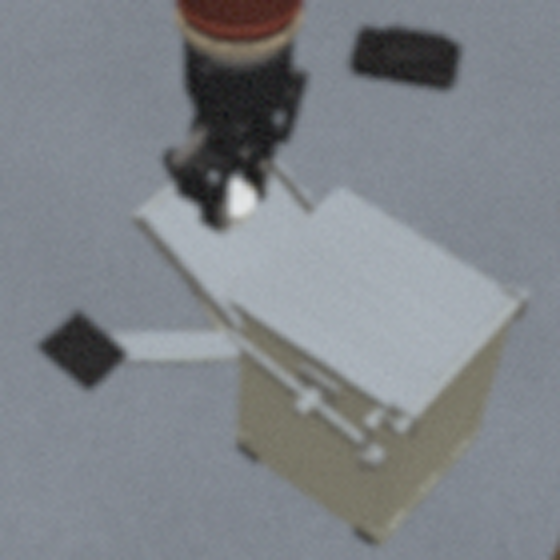

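The wrist view shows the dish centred between the curbs (columns 213 and 432), short of the lid edge at row 180. There is no contact force yet, so I'll go a little lower and release.

```bash
python3 -m jog '{"offset":[[0,0.12,0],[0,0,0]],"turn":[0,0]}';  python3 -m jog '{"offset":[[0,0,0],[0,0,0],[0,0,0],[0,0,0]],"turn":[0,0,0,0]}' -0.35; python3 - <<'E'
from h import *
cv2.imwrite("pics/w8.png",get_image("wrist"))
E
```

```text
time: 7.9
position: [0.5167, 0.1373, 0.1876]
orientation: [-1.536, 0.052, -3.14]
ft_force: [-0.1, -0.8, 2.0]
width: 0.452
time: 8.3
position: [0.5162, 0.1372, 0.1873]
orientation: [-1.536, 0.051, -3.14]
ft_force: [-0.3, -1.2, -0.3]
width: 0.677
```

View pics/w8.png

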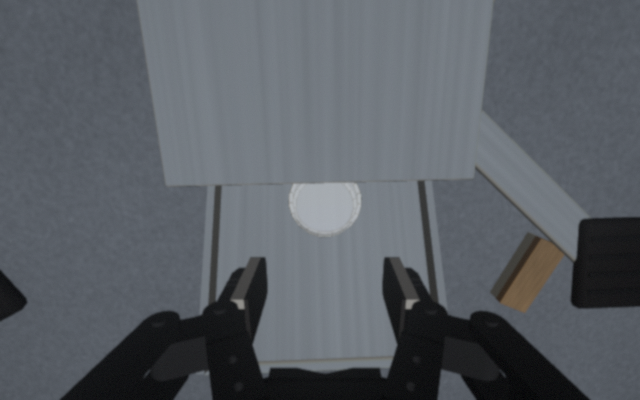

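The dish has slid to the closed lid and rests there, at (325,207). I'll rise, shut the gripper and move over the paddle.

```bash
python3 -m jog '{"offset":[[0,-0.5,0],[0,-0.9,0],[0,-0.9,0],[0,-0.9,0],[0,0,0.5]],"turn":[0,0,0,0,0]}';  python3 -m jog '{"offset":[[0,0,1],[0,0,1],[0,0,1],[0,0,1],[0,0,1]],"turn":[0,0,0,0,0]}' 1; python3 -m jog '{"offset":[[0,0,0],[0,0,0]],"turn":[0,0]}'; python3 - <<'E'
from h import *
st=monitor.observe();im=get_image("wrist");cv2.imwrite("pics/w9.png",im)
C=cam("wrist",st);M=C and R.from_euler("xyz",st["orientation"]).as_matrix()
print(st["position"],st["orientation"],proj(C,[.511,-.027,.18])); print(M.T@(np.array([.511,-.027,.195])-st["position"])/.025)
E
```

```text
time: 8.85
position: [0.5111, 0.1293, 0.2734]
orientation: [-1.537, 0.05, -3.137]
ft_force: [-0.3, -0.4, 0.7]
width: 0.675
time: 9.35
position: [0.5109, 0.0007, 0.2801]
orientation: [-1.537, 0.053, -3.132]
ft_force: [-0.1, 0.1, -0.1]
width: -0.0
time: 9.55
position: [0.5104, -0.0043, 0.2803]
orientation: [-1.536, 0.052, -3.139]
ft_force: [0.1, 0.4, 0.3]
width: -0.003
[ 0.51039451 -0.00425419  0.28033383] [-1.53647236  0.05242133 -3.13889621] (np.float64(347.6425561305729), np.float64(211.20105568459536))
[0.15711415 3.4390215  0.7923434 ]
```

View pics/w9.png

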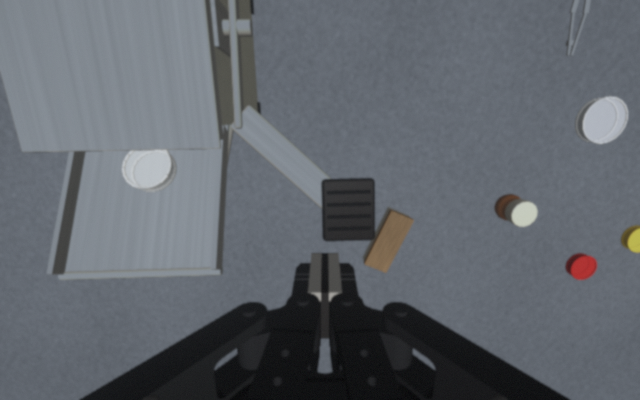

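The dish still rests against the lid, at (148,170). The paddle centre is at (348,209), against a prediction of (348,211).

```bash
python3 -m jog '{"offset":[[0.1,0.5,0.8],[0.05,0.8,0.1],[0,0.8,0],[0,0.8,0],[0,0,0]],"turn":[0,0,0,0,0]}'; python3 - <<'E'
from h import *
st=monitor.observe();im=get_image("wrist");cv2.imwrite("pics/w10.png",im)
M=R.from_euler("xyz",st["orientation"]).as_matrix()
print(st["position"],st["orientation"]); print(M.T@(np.array([.511,-.027,.18])-st["position"])/.025)
E
```

```text
time: 10.1
position: [0.511, -0.0254, 0.2073]
orientation: [-1.537, 0.054, -3.132]
ft_force: [0.2, 0.4, 1.5]
width: 0.001
[ 0.5109618  -0.02544063  0.20729873] [-1.53686709  0.05434804 -3.13174128]
[0.05840397 1.09187531 0.02536215]
```

View pics/w10.png

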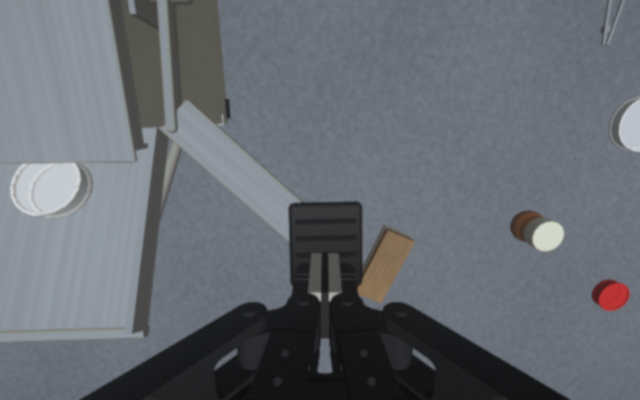

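The shut fingers sit over the paddle, tip at about (324,262). I'll press.

```bash
python3 -m jog '{"offset":[[0,0.4,0],[0,0.35,0],[0,0.2,0],[0,0.2,0],[0,0.2,0]],"turn":[0,0,0,0,0]}';python3 -m jog '{"offset":[[0,0.2,0],[0,0.2,0],[0,0.2,0],[0,0.2,0],[0,0.2,0]],"turn":[0,0,0,0,0]}'
```

```text
time: 10.65
position: [0.5157, -0.0248, 0.1769]
orientation: [-1.536, 0.061, -3.129]
ft_force: [-4.8, 0.5, 6.8]
width: 0.005
time: 11.15
position: [0.5166, -0.0251, 0.1532]
orientation: [-1.536, 0.06, -3.129]
ft_force: [-5.6, 1.6, 7.0]
width: 0.003
```

```bash
python3 -m jog '{"offset":[[0.05,0.2,0],[0.05,0.2,0],[0.05,0.2,0],[0.05,0.2,0]],"turn":[0,0,0,0]}';python3 - <<'E'
from h import *
im=get_image("scene");cv2.imwrite("pics/s11.png",cv2.resize(im[80:240,250:410],None,fx=3.5,fy=3.5))
E
```

```text
time: 11.55
position: [0.517, -0.0251, 0.1362]
orientation: [-1.536, 0.07, -3.129]
ft_force: [-1.0, 1.4, 6.1]
width: -0.002
```

View pics/s11.png

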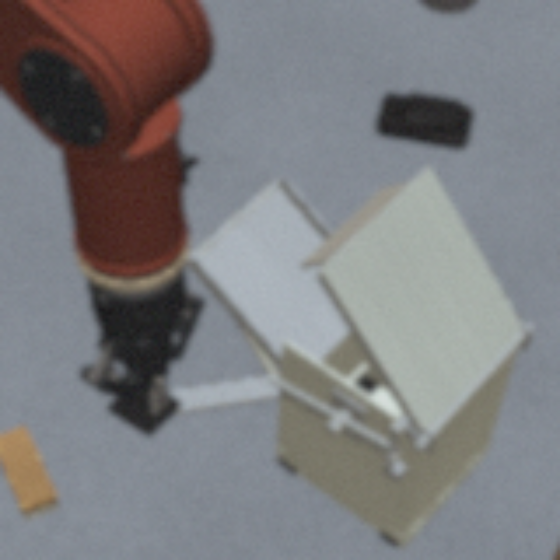

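The lid is well open and the chute is empty. A white disc shows inside the bin at about (380,402) in the crop. I'll press on to the stop.

```bash
python3 -m jog '{"offset":[[0.05,0.2,0],[0.05,0.2,0],[0.05,0.2,0],[0,0.25,0],[0,0.25,0]],"turn":[0,0,0,0,0]}'; python3 -m jog '{"offset":[[0,0.2,0],[0,0.2,0],[0,0.2,0],[0,0.2,0],[0,0.2,0]],"turn":[0,0,0,0,0]}';python3 - <<'E'
from h import *
im=get_image("scene");cv2.imwrite("pics/s12.png",cv2.resize(im[80:240,250:410],None,fx=3.5,fy=3.5))
cv2.imwrite("pics/w12.png",get_image("wrist"))
E
```

```text
time: 12.1
position: [0.5177, -0.0252, 0.1342]
orientation: [-1.526, 0.079, -3.13]
ft_force: [-44.4, 3.4, 78.2]
width: 0.006
time: 12.6
position: [0.5176, -0.0252, 0.1345]
orientation: [-1.515, 0.081, -3.131]
ft_force: [-33.8, 2.4, 58.3]
width: -0.002
```

View pics/s12.png

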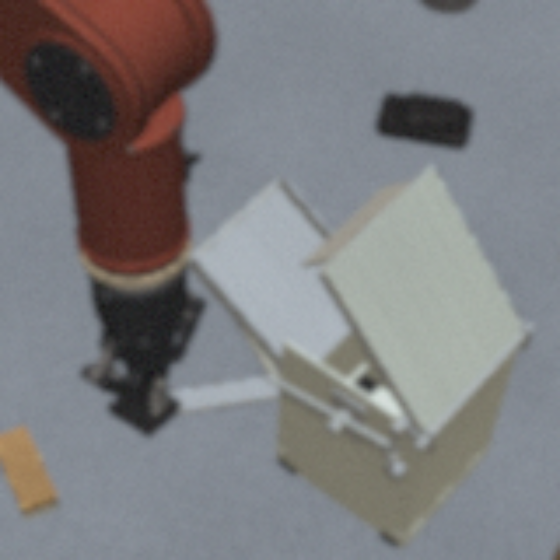

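View pics/w12.png

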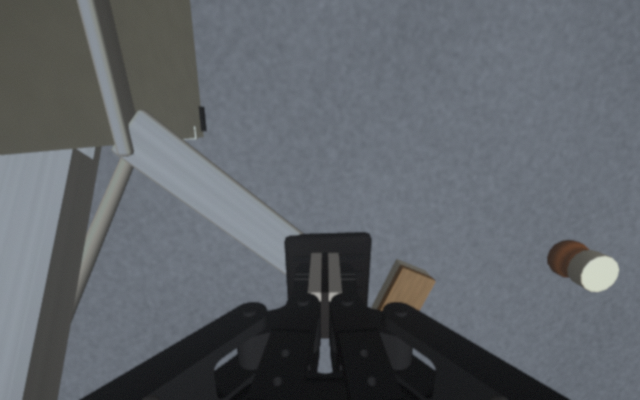

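The lever is on its stop: z=0.134, a 46 mm stroke, with a force of about 60–80 N. The lid is fully up and the chute is clear, with the dish inside the bin. I'll release.

```bash
python3 -m jog '{"offset":[[0,-0.2,0],[0,-0.3,0],[0,-0.3,0],[0,-0.3,0],[0,-0.3,0]],"turn":[0,0,0,0,0]}'; python3 -m jog '{"offset":[[0,-0.4,0],[0,-0.5,0],[0,-0.8,0],[0,-0.8,0],[0,-0.8,0]],"turn":[0,0,0,0,0]}'; python3 -m jog '{"offset":[[0,-0.8,0.3],[0,-0.4,0.5],[0,0,0.5],[0,0,0.5],[0,0,0]],"turn":[0,0,0,0,0]}';  python3 -m jog '{"offset":[[0,0,0],[0,0,0],[0,0,0],[0,0,0],[0,0,0]],"turn":[0,0,0,0,0]}'; python3 - <<'E'
from h import *
im=get_image("scene");cv2.imwrite("pics/s13.png",cv2.resize(im[80:240,250:410],None,fx=3.5,fy=3.5));cv2.imwrite("pics/s13f.png",im)
cv2.imwrite("pics/w13.png",get_image("wrist"))
E
```

```text
time: 13.2
position: [0.5156, -0.0234, 0.1734]
orientation: [-1.513, 0.085, -3.131]
ft_force: [1.1, 0.4, 0.6]
width: 0.006
time: 13.7
position: [0.5061, -0.0183, 0.2582]
orientation: [-1.515, 0.079, -3.131]
ft_force: [-0.4, 0.4, 0.2]
width: -0.003
time: 14.2
position: [0.5038, -0.0646, 0.2947]
orientation: [-1.514, 0.081, -3.131]
ft_force: [0.8, 1.3, -0.6]
width: 0.004
time: 14.7
position: [0.5028, -0.0637, 0.2918]
orientation: [-1.516, 0.076, -3.13]
ft_force: [0.3, 0.5, -0.4]
width: -0.006
```

View pics/s13.png

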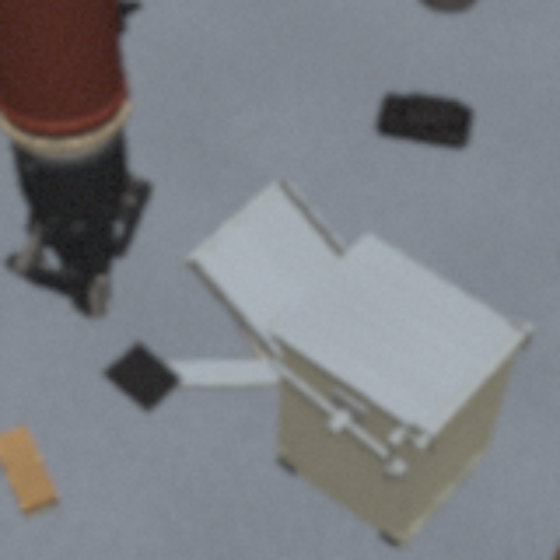

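View pics/w13.png

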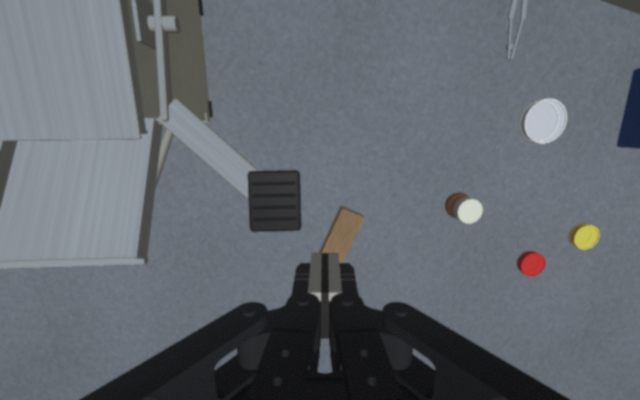

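View pics/s13f.png

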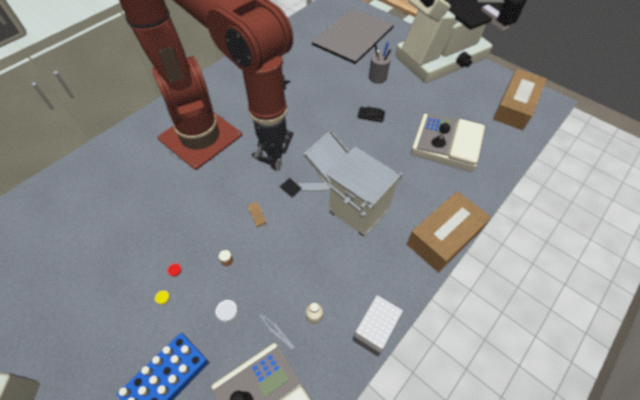

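The lid is closed, in the same place as in the first scene view. The chute is empty, the paddle is back at (290,187), and the other objects are at their first pixel positions. The robot is touching nothing, so I'll hand in.

```bash
python3 -c "
from workcell import manip
print(manip.hand_in())"
```

```text
the job is handed in; nothing more can be done
None
```

The used dish is in the bin and the lid is closed. I laid it on the chute and let go, and it slid to rest against the closed lid. I then pressed the lever down to its stop with the shut fingers, kept it there for about a second, and let it come back up.

- **Last checks:** the final pictures, at 14.7 s of the 48 s allowed, show the lid shut, the chute empty and the paddle back at its rest position. The other things on the bench look unmoved, and the wrist force was about zero with nothing touched.
- **Force on the stop:** I pressed harder than needed. The force read up to about 90 N at the fingertips, under the 120 N wrist limit; readings come only at the end of each call, so a brief higher peak would not have shown.
- **Tool tilt:** the tool drifted up to about 0.08 rad off vertical over the run, with no visible effect.
- **Dish in the bin:** I saw it only as a white patch through the open lid and inferred the rest from the empty chute.

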